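Return a product's change parts to their nests in the kit tray

TASK

The four change parts of a finished product - heater block, window clamp, ejector cap and wire spool - lie loose in the steel tray. Put each one into its own nest in the grey kit tray, fully down and flat on the nest plate, same way up as now, the block and the clamp lengthways in their corner locators. Set the parts down rather than dropping them, and leave the syringe and the small plastic box in the steel tray where they lie.

Things in the scene. Friction and masses are not known exactly. Their poses are not given: they have to be found in the camera images.
- block_mid (a point): Heater block: plain dark steel block 74 x 38 mm, 24 mm high in all (sides upright to 21 mm, then a low 50 x 22 mm bright step with two rows of tiny holes), 0.3 to 0.55 kg. Lies flat in the fixed steel tray (300 x 380 mm, floor 3 mm and rim 15 mm above the bench), as do the other loose parts. Point: its centre, 12 mm above its underside. x along its length, y across its 38 mm width, z up.
- clamp_mid (a point): Window clamp: flat bright steel plate 96 x 56 mm with a rectangular window (52 x 21 mm) in the middle and upright 12 mm high flanges along both long edges, about 0.14 kg. Lies flat, flanges up. Point: its centre, 6 mm above its underside (in the open window). x along its length, y across its 56 mm width (outside of flanges), z up.
- cap_mid (a point): Ejector cap: round steel cap, 34 mm diameter, straight sides to 19 mm, then tapering to a flat 23 mm top at 28 mm with a ring of tiny holes, about 0.13 kg. Stands upright. Point: on its axis, 14 mm above its underside. z up along the axis.
- spool_mid (a point): Wire spool: short tube with two aluminium end flanges of 58 mm diameter, brass-gold wire between them (51 mm diameter), clear bore 46 mm, 30 mm high, about 0.07 kg. Stands on a flange, axis upright. Point: on its axis, 15 mm above its underside. z up along the axis.
- nest_block_seat (a point): Nest of the heater block: one of the four dark grey 126 x 116 mm nest plates in the grey kit tray; this one has four white L-shaped corner locators around the smaller rectangle, 88 x 52 mm inside. Locators are 8 mm high, 6 mm thick, legs 14 mm along the inside; the sides between them are open. Point: centre of the seat, on the plate's upper face (about 14 mm above the bench). x along the rectangle's length, y across, z up. Fixed.
- nest_clamp_seat (a point): Nest of the window clamp: the same kind of plate with white L-shaped corner locators around the larger rectangle, 110 x 70 mm inside. Locators are 8 mm high, 6 mm thick, legs 18 mm along the inside; sides open between them. Point: centre of the seat, on the plate's upper face. x along the rectangle's length, y across, z up. Fixed.
- nest_cap_seat (a point): Nest of the ejector cap: the same kind of plate with four steel locating pins (8 mm diameter, 8 mm high) in a square, 39.6 mm apart centre to centre along the plate's x and y; the cap stands between them with about 7 mm to spare all round. Point: centre of the seat, on the plate's upper face. x, y along the plate's edges (x along the longer one), z up. Fixed.
- nest_spool_seat (a point): Nest of the wire spool: the same kind of plate with one round aluminium boss in the middle, 28 mm diameter, 12 mm high, bevelled at the top; the spool's bore goes down over it with about 9 mm to spare all round and its flange rests on the plate. Point: centre of the seat at the foot of the boss, on the plate's upper face. x, y along the plate's edges, z up. Fixed.
- syringe_mid (a point): Bystander: loose white plastic dispensing syringe barrel, 24 mm diameter, 113 mm long, black tip cap, lying along its y at the far end of the steel tray. Point: the middle of its length, 12 mm above its underside. Not to be moved.
- pinbox_mid (a point): Bystander: loose small clear-lidded white plastic box 44 x 68 mm, 17 mm high, 68 mm along its y, lying at the far end of the steel tray beside the syringe. Point: its centre, 8 mm above its underside. Not to be moved.
Things that resemble listed ones, but are neither listed nor needed, are in the scene too. What is shaped like the part that bears nest_clamp_seat but blue is not meant. Of the things that look like the part that bears spool_mid, take the one that is farthest to the robot's left at the start.

How it is judged:
By the outcome, as a careful person would: the job done as asked, in the order asked, and still so for the second after the job is handed in, with the robot touching nothing.
It also fails if it takes over 112 s, if anything falls off the work surface, if the arm or the gripper's body presses on something with over 40 N, if the wrist force passes 120 N, or if a joint passes its speed limit or range.

ROBOT

A 7-joint arm with a two-finger parallel gripper is mounted at the origin on the work surface. World frame = base frame: x ahead of the robot, y to its left, z up, the work surface at z = 0. Lengths are in mm, angles in degrees, forces in N, time in s.
With the tool pointing down it reaches from about 400 to 875 mm from the base axis. Payload 4.4 kg.
Tool frame: the origin (TCP) lies midway between the tips of the shut fingers; the grasp point (between the pads) lies 19 mm behind it; z points along the fingers, y is the direction in which the jaws open and shut (so a half turn about z gives the same grasp; the last joint's range is limited). The gripper opens to 85 mm and grips with 20 to 120 N. Pads are 22 mm wide; open, the fingers measure 114 mm over their backs; the gripper's body (76 mm by 85 mm) begins 54 mm behind the grasp point. The pads swing forward as they close: fully open they stand 13 mm farther back than shut.
Start: joints at [62.922, 36.005, 2.206, 86.941, -1.547, 57.084, -1.146], TCP at [257.215, -596.957, 231.313] pointing down, gripper open.
Joint ranges: [-175.42, 175.42], [-21.48, 121.26], [-71.46, 75.88], [10.55, 141.38], [-63.04, 243.04], [13.31, 113.54], [-168.57, 168.57]. Speed limits (degrees/s): [147.25, 147.25, 180, 180, 180, 180, 180].

INTERFACE

Orientations are given as [roll, pitch, yaw] about the fixed x, y, z axes, in that order (R = Rz(yaw) Ry(pitch) Rx(roll)).
In Python, from workcell import telemetry, imaging, order, nets gives the robot as it stands. The module is installed in compiled form; this text tells all that it offers.
- The arm moves only by the tool send_rows, never from a script. Its argument "steps" is a list that holds one entry, the list of rows, each a list of 7 numbers: the turn, a rotation vector about the world's x, y, z in rad, then the shift along the world's x, y, z in m, then the opening, from 0 (shut) to 1 (fully open). In form: [[[wx, wy, wz, x, y, z, claw], ...]]. A call has 1 to 12 rows; each row shifts and turns the commanded pose from where the row before left it; what a row does not reach is not made up. A row lasts 1/8 s, in which the tool goes at most 62.5 mm and 10.7 degrees, less where a joint would pass 70% of its speed; a pose out of reach is approached as far as the arm can. A call with a gripper value outside its range is refused whole. The fingers move at their own pace and stop on an object; "force" is the grip in N (left out, the last holds). Time passes only in rows, so rows that do not move let the fingers close. It gives the time, the measured TCP pose, the force and the opening at its end, in the units of the state.
- telemetry.observe(): the state, without advancing time (a new reading comes with each control period).
- imaging.read_camera(name): name is "scene" or "top"; returns a dict with "pixels" (420x560x3 uint8, red, green, blue), "depth" (420x560 float32, mm along the optical axis (not along the pixel's ray), 0 where there is no reading), "fov_y" (degrees; the focal length in pixels is half the picture's height over the tangent of half this angle, whatever the lens; pixels are square), "cx", "cy" (the principal point, pixels), "dist_coeffs" ([k1, k2, p1, p2, k3] as OpenCV has them; the pictures are not rectified), "extrinsics" (4x4, takes a point from world to camera coordinates). Camera axes: x right, y down, z forward; pixel columns grow to the right and rows downward; lengths in mm; the calibration is good to about 2 mm. A picture is of the moment at which its call begins.
- order.job_done(): hands the job in, once; it reports no verdict.
Trained networks look in a picture, given as the dict that the camera call returned (one of the last four; its "shot" number tells which), for a name from the list of things; names that differ only in an ending like _2 or _b are one class to them, and where a whole thing is asked for, a point or a joint stands for the part that bears it (a point fixed in the world has none). Each returns a list of dicts, best first, with "p" (0 to 1); they miss things now and then, are a little off and sometimes report something else, mostly with a low value. They report only what shows in the picture. A call takes as long as a camera call. They do not tell look-alikes from the thing itself.
- nets.recognise(target, picture): "rect" ([left, top, right, bottom] in pixels, round what is visible of it).
The state is a dict: "time_s": time; "joint_pos": joint angles; "qvel": joint speeds; "effort": joint torques, N m; "position": TCP position; "ee_rot": TCP orientation; "ft_force": force on the tool from outside, world axes, zero at the start; "moment": the same for the moment, N m; "width": opening from 0.0 (shut) to 1.0 (fully open).
Only numpy, scipy, OpenCV 4.12 (cv2) and the standard library are available. Lean on these libraries where they do the work, as an engineer would, in place of code of your own. Each camera call takes 0.05 s, during which the arm holds its last target. There are 200 camera calls.

## Working session

There is one attempt and no reset: what is moved stays moved. The work goes in short steps, Python scripts to look and compute and a tool call to move; the robot and the scene stay as the last step left them, time stands still between calls to the robot, and variables do not carry over. Pictures are saved under pics/ and viewed, about 12 in all and at most 16, crops included, and the job is handed in when it is done.

Besides the shell and the picture viewer there is one more tool, called after ">>>" as name(argument=value, ...), one argument or row to a line, values as JSON. send_rows: Moves the arm, as the interface text tells. Its arguments: {"type":"object","properties":{"steps":{"type":"array"},"force":{"type":"number"}},"required":["steps"]}

```bash
mkdir -p pics; cat > h.py <<'E'
import numpy as np, cv2
from workcell import telemetry, imaging, order, nets
def cam(n): return imaging.read_camera(n)
def K(p):
    f=p["pixels"].shape[0]/2/np.tan(np.radians(p["fov_y"]/2))
    return np.array([[f,0,p["cx"]],[0,f,p["cy"]],[0,0,1.]])
def cloud(p):
    h,w=p["depth"].shape
    u,v=np.meshgrid(np.arange(w),np.arange(h))
    uv=np.stack([u,v],-1).reshape(-1,1,2).astype(float)
    n=cv2.undistortPoints(uv,K(p),np.array(p["dist_coeffs"],float))[:,0]
    d=p["depth"].reshape(-1,1)
    P=np.hstack([n*d,d]); T=np.array(p["extrinsics"])
    W=(P-T[:3,3])@T[:3,:3]
    W[d[:,0]<=0]=np.nan
    return W.reshape(h,w,3)
def project(p,X):
    T=np.array(p["extrinsics"]); 
    r,_=cv2.Rodrigues(T[:3,:3])
    return cv2.projectPoints(np.array(X,float).reshape(-1,1,3),r,T[:3,3],K(p),np.array(p["dist_coeffs"],float))[0][:,0]
def save(p,n,rect=None,s=1):
    im=p["pixels"][...,::-1]
    if rect: l,t,r,b=rect; im=im[t:b,l:r]
    cv2.imwrite("pics/"+n,cv2.resize(im,None,fx=s,fy=s,interpolation=cv2.INTER_CUBIC))
E
python3 - <<'E'
from h import *
s=telemetry.observe(); print({k:np.round(v,2).tolist() for k,v in s.items()})
for n in("scene","top"):
    p=cam(n); save(p,n+"0.png",s=1.4); W=cloud(p)
    T=np.array(p["extrinsics"]); print(n,"campos",(-T[:3,:3].T@T[:3,3]).round(),T[:3,:3].round(2).tolist(),p["fov_y"])
    for t in "block_mid clamp_mid cap_mid spool_mid nest_block_seat nest_clamp_seat nest_cap_seat nest_spool_seat syringe_mid pinbox_mid".split():
        for r in nets.recognise(t,p)[:4]:
            if r["p"]<.2: continue
            l,tt,rr,b=[int(x) for x in r["rect"]]
            c=W[(tt+b)//2,(l+rr)//2]
            print(t,round(r["p"],2),[l,tt,rr,b],c.round())
E
```

```text
{'time_s': 0.0, 'joint_pos': [62.92, 36.06, 2.2, 87.0, -1.55, 57.08, -1.15], 'qvel': [0.04, -0.01, -0.04, 0.03, 0.13, -0.01, -0.05], 'effort': [-0.0, -56.34, 1.23, -19.34, 0.01, 0.01, -0.0], 'position': [256.99, -596.36, 230.41], 'ee_rot': [-179.89, 0.0, 23.31], 'ft_force': [-0.18, 0.74, 0.38], 'moment': [-0.01, -0.01, 0.05], 'width': 1.0}
scene campos [963. 428. 715.] [[-0.79, 0.62, 0.02], [0.42, 0.56, -0.72], [-0.45, -0.56, -0.7]] 56.12837560295056
block_mid 0.81 [303, 284, 336, 322] [617. 143.  27.]
clamp_mid 0.94 [343, 317, 388, 373] [597. 259.   3.]
cap_mid 0.6 [398, 294, 415, 313] [475. 253.  28.]
spool_mid 0.67 [340, 195, 361, 216] [334. -42.   0.]
spool_mid 0.56 [355, 257, 380, 288] [463. 139.   2.]
nest_block_seat 0.86 [212, 201, 279, 249] [ 605. -138.   14.]
nest_clamp_seat 0.91 [186, 136, 236, 171] [ 516. -448.   10.]
nest_clamp_seat 0.68 [303, 287, 336, 324] [620. 147.  29.]
nest_clamp_seat 0.65 [230, 159, 285, 196] [ 473. -271.   13.]
nest_cap_seat 0.82 [188, 179, 249, 223] [ 611. -253.   11.]
syringe_mid 0.9 [255, 315, 300, 365] [733. 154.  23.]
pinbox_mid 0.76 [314, 37
[... 343 characters left out ...]
. 133.  27.]
cap_mid 0.6 [131, 244, 149, 261] [462. 242.  32.]
spool_mid 0.72 [168, 233, 194, 258] [476. 148.   0.]
spool_mid 0.62 [247, 289, 269, 312] [333. -41.   0.]
nest_block_seat 0.94 [274, 169, 321, 222] [ 592. -146.   13.]
nest_clamp_seat 0.95 [326, 217, 368, 267] [ 471. -267.   15.]
nest_clamp_seat 0.82 [393, 194, 444, 250] [ 515. -448.   11.]
nest_cap_seat 0.71 [322, 167, 369, 217] [ 596. -267.   12.]
nest_cap_seat 0.63 [277, 219, 327, 274] [ 464. -154.   22.]
nest_spool_seat 0.55 [275, 219, 324, 274] [ 465. -146.   28.]
syringe_mid 0.65 [151, 140, 196, 152] [721. 157.  28.]
syringe_mid 0.25 [119, 177, 154, 218] [599. 257.   4.]
pinbox_mid 0.81 [103, 142, 135, 164] [709. 293.  18.]
```

View pics/top0.png

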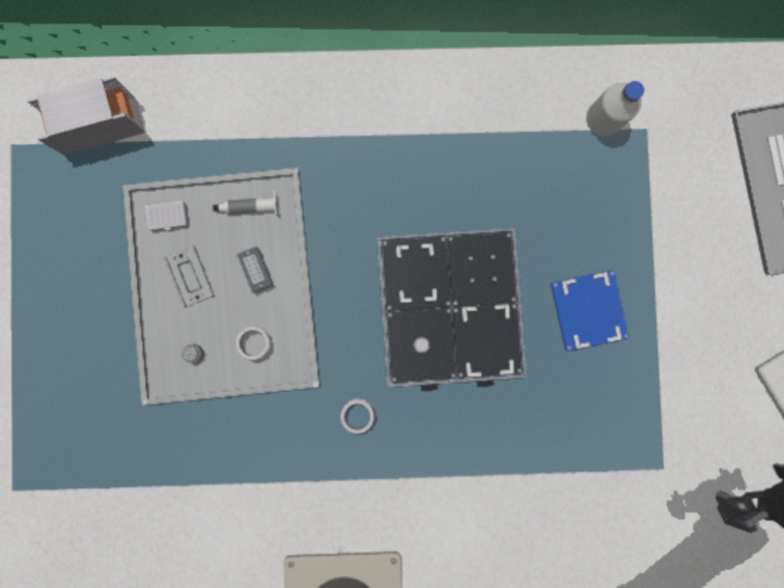

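View pics/scene0.png

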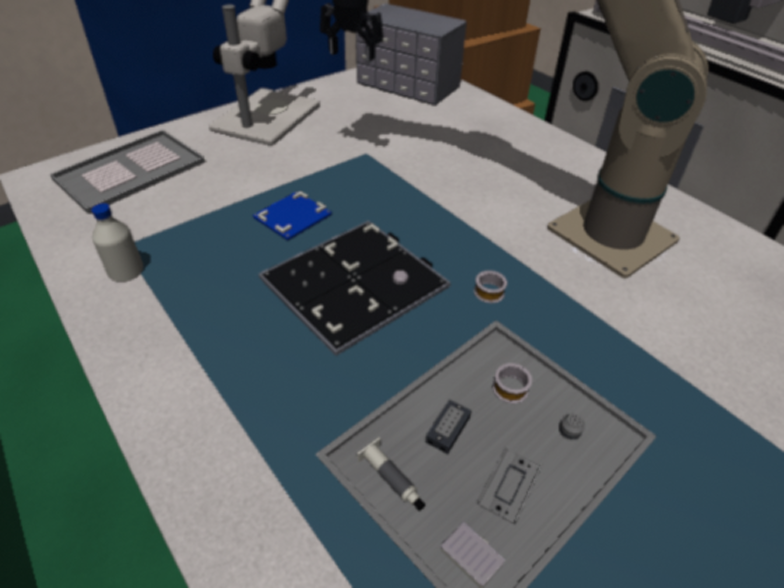

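Candidates: 
- **Spool:** the one in the tray at top px (181,246), y≈148, or the loose ring on the mat at (256,297), y≈-41. I take the tray one because it is farther left.
- **Clamp nest:** the dark plate at (347,242), or the blue look-alike at (421,222). I take the dark one.
- **Other parts:** the block at (182,193), clamp at (136,198) and cap at (138,253) have no rivals.
- **Other nests:** block (298,195), cap (345,192) and spool (301,246).

Next come a close crop and a precise measurement.

```bash
cat >> h.py <<'E'
def onplane(p,uv,z):
    n=cv2.undistortPoints(np.array(uv,float).reshape(-1,1,2),K(p),np.array(p["dist_coeffs"],float))[:,0]
    T=np.array(p["extrinsics"]); R=T[:3,:3]; c=-R.T@T[:3,3]
    d=np.hstack([n,np.ones((len(n),1))])@R
    return (c+d*((z-c[2])/d[:,2])[:,None])
E
python3 - <<'E'
from h import *
p=cam("top"); im=p["pixels"]; W=cloud(p)
a=im[118:292,85:230][...,::-1]; b=np.zeros((174,115,3),np.uint8); b[:120]=im[160:280,265:380][...,::-1]
cv2.imwrite("pics/crop1.png",cv2.resize(np.hstack([a,b]),None,fx=3,fy=3,interpolation=cv2.INTER_CUBIC))
g=im.astype(int)
def blobs(mask,off,z,mn=3):
    n,l,st,c=cv2.connectedComponentsWithStats(mask.astype(np.uint8))
    for i in range(1,n):
        if st[i,4]>=mn: print("  area",st[i,4],"px",(c[i]+off).round(1),"w",onplane(p,c[i]+off,z)[0,:2].round(1), st[i,2:4])
print("kit bright z22"); m=g[160:280,265:380].min(-1)>105; blobs(m,[265,160],22)
print("depth z stats")
for nme,(x0,y0,x1,y1) in dict(block=(165,172,200,214),clamp=(115,170,157,226),cap=(127,240,153,265),spool=(163,229,198,262)).items():
    Z=W[y0:y1,x0:x1,2]; print(nme,np.nanpercentile(Z,[5,50,95]).round(1))
    th=dict(block=14,clamp=9,cap=15,spool=15)[nme]
    m=(Z>th); n,l,st,c=cv2.connectedComponentsWithStats(m.astype(np.uint8))
    i=1+st[1:,4].argmax(); P=W[y0:y1,x0:x1][l==i]; r=cv2.minAreaRect(P[:,:2].astype(np.float32)); print("  ",st[i,4],np.round(r[0],1),np.round(r[1],1),round(r[2],1), P[:,2].mean().round(1),"mean",P[:,:2].mean(0).round(1))
E
```

```text
kit bright z22
  area 1090 px [322.  224.6] w [ 515.5 -205.2] [107 114]
  area 5 px [363.2 167.6] w [ 654.6 -313.1] [3 2]
  area 5 px [316.2 170.6] w [ 650.3 -195.5] [3 2]
  area 4 px [321.5 170.5] w [ 650.2 -208.7] [2 2]
  area 6 px [274.5 173. ] w [647.3 -91.5] [2 3]
  area 47 px [285.9 178. ] w [ 633.9 -119.5] [9 9]
  area 45 px [306.  176.9] w [ 635.4 -169.5] [9 9]
  area 6 px [335.8 184.2] w [ 615.  -243.2] [3 3]
  area 5 px [351.6 183.2] w [ 616.3 -282.6] [2 3]
  area 5 px [337. 200.] w [ 575.5 -244.6] [3 3]
  area 5 px [352.8 198.6] w [ 577.8 -284.1] [3 2]
  area 45 px [288.1 212. ] w [ 549.1 -122.1] [9 9]
  area 45 px [308.3 211. ] w [ 550.1 -172.4] [9 9]
  area 4 px [366.5 213.5] w [ 539.8 -316.8] [2 2]
  area 6 px [324.8 216.2] w [ 536.2 -212.9] [3 3]
  area 4 px [319.5 216.5] w [ 535.8 -199.7] [2 2]
  area 59 px [359.5 220.4] w [ 523.1 -298.8] [11 11]
  area 4 px [277.5 219.5] w [531.5 -95.4] [2 2]
  area 59 px [333.4 222.5] w [ 520.  -233.6] [11 11]
  area 6 px [367.  218.5] w [ 527.3 -317.6] [3 2]
  area 5 px [320.2 221.6] w [ 523.1 -200.9] [3 2]
  area 5 px [325.2 221.4] w [ 523.2 -213.4] [3 2]
  area 6 px [278.  224.5] w [519.1 -96.2] [3 2]
  area 98 px [300.7 246.1] w [ 464.1 -150.5] [12 11]
  area 4 px [370.5 264.5] w [ 413.4 -321.7] [2 2]
  area 4 px [323.5 267.5] w [ 409.7 -205.1] [2 2]
  area 4 px [328.5 267.5] w [ 409.3 -217.5] [2 2]
depth z stats
block [-1.2  3.7 27.2]
   476 [605.8 139.6] [74.2 38.9] 20.7 24.2 mean [605.3 138.8]
clamp [-1.2  3.3 11. ]
   61 [600.1 232.2] [81.2  6.7] 21.0 13.2 mean [600.3 231.2]
cap [-1.   3.  30.4]
   154 [460.4 251.6] [32.1 31.6] 54.8 26.8 mean [460.6 250.8]
spool [-1.6  2.9 32.6]
   187 [475.9 143.8] [56.7 53.8] 88.1 30.2 mean [475.8 147. ]
```

View pics/crop1.png

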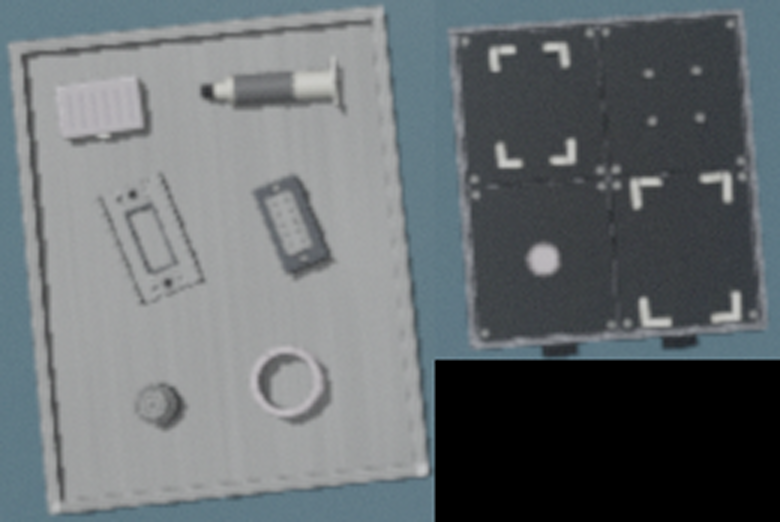

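The crop shows these positions:
- **Block:** crop (292,226).
- **Clamp:** crop (151,238), flanges dotted.
- **Cap:** crop (159,404).
- **Spool:** crop (288,383).
- **Nests:** all four are clear.

I'll do one refinement against both cameras.

```bash
python3 - <<'E'
from h import *
from scipy.optimize import least_squares
p=cam("top"); q=cam("scene"); W=cloud(p); Q=cloud(q)
def comp(p,W,X,rad,lo,hi):
    m=(np.hypot(W[...,0]-X[0],W[...,1]-X[1])<rad)&(W[...,2]>lo)&(W[...,2]<hi); return W[m]
for nme,X,rad,lo,hi in [("block",(605,139),55,12,35),("clampflange",(597,253),62,9,18),("cap",(460,251),30,14,40),("spooltop",(476,147),42,22,45),("boss",(464,-150),25,21,35)]:
    for w,pp,C in(("top",p,W),("scene",q,Q)):
        P=comp(pp,C,X,rad,lo,hi)
        if len(P)<8: print(nme,w,len(P)); continue
        r=cv2.minAreaRect(P[:,:2].astype(np.float32)); print(nme,w,len(P),np.round(r[0],1),np.round(r[1],1),round(r[2],1),"mean",P.mean(0).round(1))
# pixel-based, top camera
f=lambda l:np.array([[85+u/3,118+v/3] for u,v in l])-0.33
print("clamp flange corners z15",onplane(p,f([(98,192),(142,302),(203,282),(163,175)]),15)[:,:2].round(1).tolist())
print("spool centre z33",onplane(p,f([(288,383)]),33).round(1),"cap z31",onplane(p,f([(156,405)]),31).round(1))
# bright blobs in both cameras for nests
for n,pp,th in(("top",p,105),("scene",q,135)):
    g=pp["pixels"].min(-1); 
    for nm,X,z in [("blockL",(592,-146,22),22),("clampL",(468.6,-268,22),22),("boss",(464,-150,26),26),("pins",(596,-263.6,22),22)]:
        h,w=g.shape; u,v=np.meshgrid(np.arange(w),np.arange(h)); G=onplane(pp,np.stack([u,v],-1).reshape(-1,2),z).reshape(h,w,3)
        d=G-np.array(X); c,s=np.cos(.035),np.sin(.035); a=d[...,0]*c+d[...,1]*s; b=-d[...,0]*s+d[...,1]*c
        A,B=dict(blockL=(55,37),clampL=(62 if n=="top" else 62,42),boss=(22,22),pins=(30,30))[nm]
        m=((abs(a)<A)&(abs(b)<B)&(g>th)).astype(np.uint8)
        k,l,st,ce=cv2.connectedComponentsWithStats(m)
        print(n,nm,[(int(st[i,4]),onplane(pp,ce[i],z)[0,:2].round(1).tolist()) for i in range(1,k) if st[i,4]>2])
E
```

```text
block top 483 [605.9 139.5] [74.9 39.3] 19.6 mean [605.2 138.6  24.2]
block scene 668 [610.4 140.6] [75.7 38.8] 20.6 mean [613.9 143.3  24.2]
clampflange top 199 [600.9 248.4] [94.9 77.9] 21.2 mean [597.  259.6  12.2]
clampflange scene 249 [601.9 259.6] [95.2 56. ] 21.1 mean [600.5 259.8  12.6]
cap top 157 [460.5 252.1] [33.3 31.4] 47.0 mean [460.4 250.7  26.5]
cap scene 208 [466.7 255.4] [29.2 33.3] 33.9 mean [469.1 256.2  26. ]
spooltop top 174 [476.  143.8] [56.5 53.7] 88.1 mean [475.8 145.5  31.8]
spooltop scene 262 [479.5 145. ] [58.  57.3] 59.0 mean [478.5 144.4  30.8]
boss top 86 [ 466.2 -148.4] [35.4 25.1] 51.2 mean [ 463.4 -151.5   24.9]
boss scene 62 [ 469.8 -149.1] [23.2 27.5] 26.9 mean [ 470.  -148.4   24.5]
clamp flange corners z15 [[637.6, 299.6], [545.3, 264.8], [560.4, 214.3], [650.3, 245.7]]
spool centre z33 [[475.1 142.9  33. ]] cap z31 [[460.5 250.6  31. ]]
top blockL [(47, [633.9, -119.5]), (45, [635.4, -169.5]), (45, [549.1, -122.1]), (44, [549.9, -172.4])]
top clampL [(55, [523.0, -299.1]), (60, [520.1, -233.5]), (57, [416.6, -302.4]), (56, [414.9, -237.4])]
top boss [(98, [464.2, -150.2])]
top pins [(6, [615.0, -243.2]), (5, [616.3, -282.6]), (5, [575.5, -244.6]), (6, [577.2, -284.2])]
scene blockL [(9, [551.8, -119.9]), (14, [640.5, -168.5]), (11, [637.8, -117.5])]
scene clampL [(4, [415.1, -298.6]), (3, [415.2, -234.0]), (3, [529.2, -298.7])]
scene boss [(5, [474.2, -143.5])]
scene pins []
```

>>> send_rows(
  steps=[
    [[0, 0, 0, 0.025, 0.055, 0, 1], [0, 0, 0, 0.025, 0.055, 0, 1], [0, 0, 0, 0.025, 0.055, 0, 1], [0, 0, 0, 0.025, 0.055, 0, 1], [0, 0, 0, 0.025, 0.055, 0, 1], [0, 0, 0, 0.025, 0.055, 0, 1], [0, 0, 0, 0.025, 0.055, 0, 1], [0, 0, 0, 0.025, 0.055, 0, 1], [0, 0, 0, 0.025, 0.055, 0, 1], [0, 0, 0, 0.025, 0.055, 0, 1], [0, 0, 0, 0.025, 0.055, 0, 1], [0, 0, 0, 0.025, 0.055, 0, 1]],
  ],
  force=40,
)

```text
time_s: 2.75
position: [558.0, 64.9, 231.6]
ee_rot: [180.0, -0.0, 23.3]
ft_force: [0.1, 0.0, -0.0]
width: 1.0
```

>>> send_rows(
  steps=[
    [[0, 0, -0.029, 0.025, 0.037, -0.05, 1], [0, 0, -0.029, 0.025, 0.038, -0.05, 1], [0, 0, 0, 0, 0, -0.05, 1], [0, 0, 0, 0, 0, -0.04, 1], [0, 0, 0, 0, 0, -0.02, 1], [0, 0, 0, 0, 0, -0.0136, 1], [0, 0, 0, 0, 0, 0, 1], [0, 0, 0, 0, 0, 0, 0.1], [0, 0, 0, 0, 0, 0, 0.1], [0, 0, 0, 0, 0, 0, 0.1], [0, 0, 0, 0, 0, 0, 0.1], [0, 0, 0, 0, 0, 0, 0.1]],
  ],
  force=50,
)

```text
time_s: 4.25
position: [604.1, 133.9, 16.3]
ee_rot: [-179.9, -0.1, 20.0]
ft_force: [-1.5, 2.2, 7.4]
width: 0.422
```

>>> send_rows(
  steps=[
    [[0, 0, 0, 0, 0, 0, 0.7], [0, 0, 0, 0, 0, 0, 0.7], [0, 0, 0, 0.005, 0.002, -0.008, 0.7], [0, 0, 0, 0, 0, 0, 0.7], [0, 0, 0, 0, 0, 0, 0.1], [0, 0, 0, 0, 0, 0, 0.1], [0, 0, 0, 0, 0, 0, 0.1], [0, 0, 0, 0, 0, 0, 0.1]],
  ],
)

```text
time_s: 5.25
position: [608.6, 134.7, 6.9]
ee_rot: [-180.0, 0.0, 20.0]
ft_force: [-0.4, -0.9, -0.3]
width: 0.429
```

>>> send_rows(
  steps=[
    [[0, 0, 0, 0, 0, 0.02, 0.1], [0, 0, 0, 0, 0, 0.04, 0.1], [0, 0, 0, 0, 0, 0.05, 0.1], [0, 0, 0, 0, 0, 0, 0.1]],
  ],
)

```text
time_s: 5.75
position: [611.9, 135.3, 122.1]
ee_rot: [179.9, -0.5, 20.0]
ft_force: [0.2, -0.0, -4.3]
width: 0.428
```

```bash
python3 - <<'E'
from h import *
p=cam("top"); q=cam("scene"); s=telemetry.observe(); print(s["position"],s["width"],s["ft_force"])
def crop(p,X,r):
    u,v=project(p,X)[0].astype(int); im=p["pixels"][max(v-r,0):v+r,max(u-r,0):u+r,::-1]; return cv2.resize(im,(380,380),interpolation=cv2.INTER_CUBIC)
X=s["position"]; cv2.imwrite("pics/g1.png",np.hstack([crop(p,X,38),crop(q,X,55)]))
for n,c in(("top",p),("scene",q)):
    W=cloud(c); print(n,project(c,X))
    # block points: near TCP, below tips
    m=(np.hypot(W[...,0]-X[0],W[...,1]-X[1])<50)&(W[...,2]>X[2]-12)&(W[...,2]<X[2]+22); P=W[m]
    r=cv2.minAreaRect(P[:,:2].astype(np.float32)); print(len(P),r,P.mean(0),P.min(0),P.max(0))
E
```

```text
[608.31097345 134.53873293 117.60949197] 0.4356289118550937 [ 0.13484775  0.20980469 -4.68478425]
top [[176.78072634 187.23941061]]
122 ((589.0938110351562, 119.54795837402344), (24.691619873046875, 51.19879913330078), 30.695323944091797) [586.73299209 120.11808493 134.65496502] [571.44315246 103.83739668 115.91553468] [612.77770675 142.78471399 139.60609084]
scene [[323.69874987 271.3443068 ]]
647 ((617.2577514648438, 136.79782104492188), (73.58750915527344, 58.861602783203125), 1.0106480121612549) [625.35006609 139.71038836 134.30184478] [580.80645934 106.82994977 115.95369889] [654.13502439 166.01363292 139.60912132]
```

View pics/g1.png

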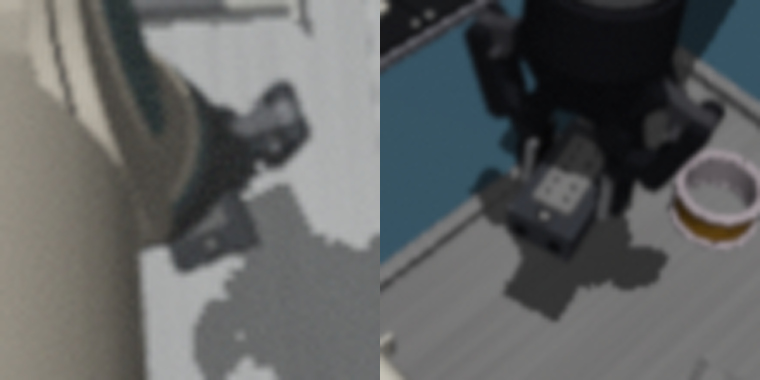

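>>> send_rows(
  steps=[
    [[0, 0, -0.0527, -0.0025, -0.0466, 0, 0.1], [0, 0, -0.0527, -0.0025, -0.0466, 0, 0.1], [0, 0, -0.0527, -0.0025, -0.0466, 0, 0.1], [0, 0, -0.0527, -0.0025, -0.0466, 0, 0.1], [0, 0, -0.0527, -0.0025, -0.0466, 0, 0.1], [0, 0, -0.0527, -0.0025, -0.0466, -0.03, 0.1], [0, 0, 0, 0, 0, -0.04, 0.1], [0, 0, 0, 0, 0, 0, 0.1], [0, 0, 0, 0, 0, 0, 0.1]],
  ],
)

```text
time_s: 6.98
position: [593.8, -143.7, 46.9]
ee_rot: [-179.9, 0.0, 2.0]
ft_force: [-0.2, -0.8, -2.1]
width: 0.432
```

```bash
python3 - <<'E'
from h import *
p=cam("top"); q=cam("scene"); s=telemetry.observe(); print(s["position"],s["ee_rot"],s["width"],s["ft_force"])
def crop(p,X,r):
    u,v=project(p,X)[0].astype(int); im=p["pixels"][max(v-r,0):v+r,max(u-r,0):u+r,::-1]; return cv2.resize(im,(380,380),interpolation=cv2.INTER_CUBIC)
X=s["position"]; cv2.imwrite("pics/g2.png",np.hstack([crop(p,X,38),crop(q,X,45)]))
W=cloud(q); d=W-X; a=d[...,0]+.033*d[...,1]; b=d[...,1]-.033*d[...,0]
m=(abs(a)<55)&(abs(b)<16)&(d[...,2]>-8)&(d[...,2]<18)
print(np.nanpercentile(a[m],[90,97,99,100]).round(1), d[...,2][m].min(), m.sum())
E
```

```text
[ 594.9066226  -144.01698909   48.19586716] [ 1.79996906e+02 -1.35810010e-01  1.95981238e+00] 0.43305604206108833 [ 0.54955474 -0.08829211 -3.28377454]
[41.1 41.8 42.4 42.6] -3.669543069680799 135
```

View pics/g2.png

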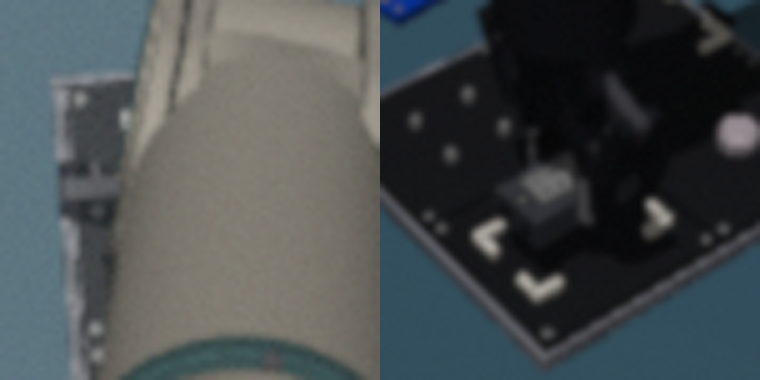

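>>> send_rows(
  steps=[
    [[0, 0, 0, -0.003, -0.001, -0.012, 0.1], [0, 0, 0, 0, 0, -0.01, 0.1], [0, 0, 0, 0, 0, -0.004, 0.1], [0, 0, 0, 0, 0, -0.002, 0.1], [0, 0, 0, 0, 0, 0, 0.1]],
  ],
)

```text
time_s: 7.7
position: [590.7, -145.9, 18.8]
ee_rot: [180.0, -0.0, 1.9]
ft_force: [-0.4, -0.8, -3.8]
width: 0.432
```

>>> send_rows(
  steps=[
    [[0, 0, 0, 0, 0, -0.001, 0.1], [0, 0, 0, 0, 0, 0, 0.1]],
  ],
)

```text
time_s: 7.95
position: [590.7, -146.0, 18.0]
ee_rot: [180.0, -0.0, 1.9]
ft_force: [0.1, -0.3, -3.3]
width: 0.43
```

>>> send_rows(
  steps=[
    [[0, 0, 0, 0, 0, -0.001, 0.1], [0, 0, 0, 0, 0, 0, 0.1]],
  ],
)

```text
time_s: 8.2
position: [590.8, -146.0, 17.9]
ee_rot: [180.0, -0.0, 1.9]
ft_force: [-2.2, 0.3, 5.3]
width: 0.432
```

>>> send_rows(
  steps=[
    [[0, 0, 0, 0, 0, 0, 0.7], [0, 0, 0, 0, 0, 0, 0.7], [0, 0, 0, 0, 0, 0.04, 0.7], [0, 0, 0, 0, 0, 0.05, 0.8], [0, 0, 0.0417, 0.0011, 0.0504, 0, 1], [0, 0, 0.0417, 0.0011, 0.0504, 0, 1], [0, 0, 0.0417, 0.0011, 0.0504, 0, 1], [0, 0, 0.0417, 0.0011, 0.0504, 0, 1], [0, 0, 0.0417, 0.0011, 0.0504, 0, 1], [0, 0, 0.0417, 0.0011, 0.0504, 0, 1], [0, 0, 0.0417, 0.0011, 0.0504, 0, 1], [0, 0, 0.0417, 0.0011, 0.0504, 0, 1]],
  ],
)

```text
time_s: 9.7
position: [599.6, 258.9, 106.9]
ee_rot: [180.0, -0.0, 21.1]
ft_force: [-0.1, -0.7, -0.2]
width: 0.998
```

```bash
cat >> h.py <<'E'
def nestcheck():
    p=cam("top"); W=cloud(p)
    for n,X,r,lo,hi in [("block",(593,-145),60,24,50)]:
        m=(np.hypot(W[...,0]-X[0],W[...,1]-X[1])<r)&(W[...,2]>lo)&(W[...,2]<hi); P=W[m]
        R=cv2.minAreaRect(P[:,:2].astype(np.float32)); print(n,len(P),np.round(R[0],1),np.round(R[1],1),round(R[2],1),np.percentile(P[:,2],[10,50,90]).round(1))
    return p
E
python3 - <<'E'
from h import *
p=nestcheck(); s=telemetry.observe(); print(s["position"],s["ee_rot"])
save(p,"n1.png",(265,160,380,280),5)
E
```

```text
block 486 [ 590.8 -147.8] [97.4 59.1] 1.7 [30.7 35.3 39.2]
[598.18588277 270.02705516 107.01190679] [-179.54835481   -0.25802947   21.63437029]
```

View pics/n1.png

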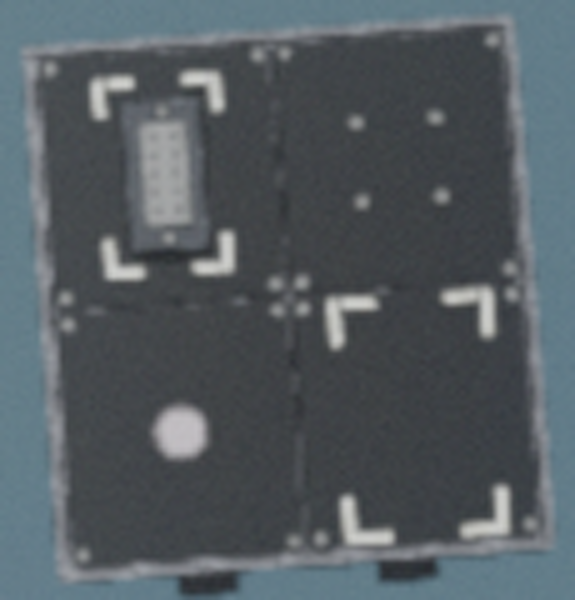

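>>> send_rows(
  steps=[
    [[0, 0, 0, 0, 0, -0.03, 1], [0, 0, 0, 0, 0, -0.03, 1], [0, 0, 0, 0, 0, 0, 1], [0, 0, 0, 0, 0, 0, 1]],
  ],
)

```text
time_s: 10.25
position: [600.2, 257.4, 47.7]
ee_rot: [-180.0, -0.1, 21.0]
ft_force: [0.0, 0.8, -0.1]
width: 1.0
```

>>> send_rows(
  steps=[
    [[0, 0, 0, 0, 0, -0.03, 1], [0, 0, 0, 0, 0, -0.0165, 1], [0, 0, 0, 0, 0, 0, 1], [0, 0, 0, 0, 0, 0, 0.4], [0, 0, 0, 0, 0, 0, 0.4], [0, 0, 0, 0, 0, 0, 0.4], [0, 0, 0, 0, 0, 0, 0.4]],
  ],
  force=30,
)

```text
time_s: 11.12
position: [600.3, 257.8, 1.7]
ee_rot: [-180.0, -0.1, 21.0]
ft_force: [-1.2, -0.8, 6.7]
width: 0.645
```

>>> send_rows(
  steps=[
    [[0, 0, 0, 0, 0, 0.02, 0.4], [0, 0, 0, 0, 0, 0.04, 0.4], [0, 0, 0, 0, 0, 0.04, 0.4], [0, 0, 0, 0, 0, 0, 0.4], [0, 0, 0, 0, 0, 0, 0.4]],
  ],
)

```text
time_s: 11.75
position: [598.9, 257.0, 100.6]
ee_rot: [180.0, 0.0, 21.0]
ft_force: [-0.4, -0.5, -1.5]
width: 0.647
```

```bash
cat >> h.py <<'E'
def grab(fn,r1=38,r2=45):
    q=cam("scene"); s=telemetry.observe(); print(np.round(s["position"],1),np.round(s["ee_rot"],1),round(s["width"],3),np.round(s["ft_force"],1))
    u,v=project(q,s["position"])[0].astype(int); im=q["pixels"][max(v-r2,0):v+r2,max(u-r2,0):u+r2,::-1]
    cv2.imwrite("pics/"+fn,cv2.resize(im,(480,480),interpolation=cv2.INTER_CUBIC)); return q,s
def far(q,s,yaw,w,lo=-10,hi=16):
    W=cloud(q); d=W-s["position"]; c,n=np.cos(np.radians(yaw)),np.sin(np.radians(yaw))
    a=d[...,0]*c+d[...,1]*n; b=-d[...,0]*n+d[...,1]*c
    m=(abs(a)<65)&(abs(b)<w)&(d[...,2]>lo)&(d[...,2]<hi)
    print("far",np.percentile(a[m],[0,1,3,50,97,99,100]).round(1),"z",np.percentile(d[...,2][m],[1,50,99]).round(1),m.sum())
E
python3 - <<'E'
from h import *
q,s=grab("g3.png"); far(q,s,21,26)
E
```

```text
[598.5 256.8  99.7] [1.8e+02 1.0e-01 2.1e+01] 0.644 [ 0.7  0.4 -1.4]
far [-40.8 -36.6 -34.3  16.4  49.5  50.7  52.2] z [ 2.9  6.  15.2] 1056
```

View pics/g3.png

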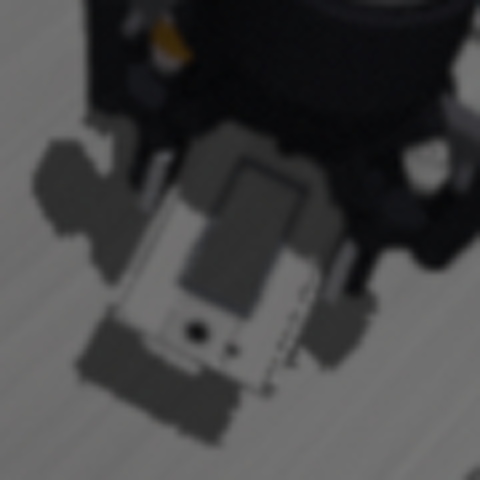

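>>> send_rows(
  steps=[
    [[0, 0, -0.0332, -0.0129, -0.0523, 0, 0.4], [0, 0, -0.0332, -0.0129, -0.0523, 0, 0.4], [0, 0, -0.0332, -0.0129, -0.0523, 0, 0.4], [0, 0, -0.0332, -0.0129, -0.0523, 0, 0.4], [0, 0, -0.0332, -0.0129, -0.0523, 0, 0.4], [0, 0, -0.0332, -0.0129, -0.0523, 0, 0.4], [0, 0, -0.0332, -0.0129, -0.0523, 0, 0.4], [0, 0, -0.0332, -0.0129, -0.0523, 0, 0.4], [0, 0, -0.0332, -0.0129, -0.0523, 0, 0.4], [0, 0, -0.0332, -0.0129, -0.0523, 0, 0.4], [0, 0, 0, 0, 0, -0.03, 0.4], [0, 0, 0, 0, 0, 0, 0.4]],
  ],
)

```text
time_s: 13.3
position: [467.8, -264.9, 67.9]
ee_rot: [-179.8, 0.3, 1.9]
ft_force: [0.4, 0.7, -0.5]
width: 0.645
```

>>> send_rows(
  steps=[
    [[0, 0, 0, 0, 0, -0.03, 0.4], [0, 0, 0, 0, 0, 0, 0.4], [0, 0, 0, 0, 0, 0, 0.4]],
  ],
)

```text
time_s: 13.68
position: [471.0, -265.1, 41.1]
ee_rot: [-180.0, -0.0, 2.0]
ft_force: [0.3, -0.9, -1.9]
width: 0.645
```

```bash
python3 - <<'E'
from h import *
q,s=grab("g4.png"); far(q,s,2,26)
E
```

```text
[ 471.2 -265.5   41.4] [ 1.8e+02 -1.0e-01  2.0e+00] 0.642 [-0.4  0.4 -2. ]
far [-44.7 -43.5 -38.   24.6  50.8  51.2  52. ] z [ 1.   4.8 12.6] 250
```

View pics/g4.png

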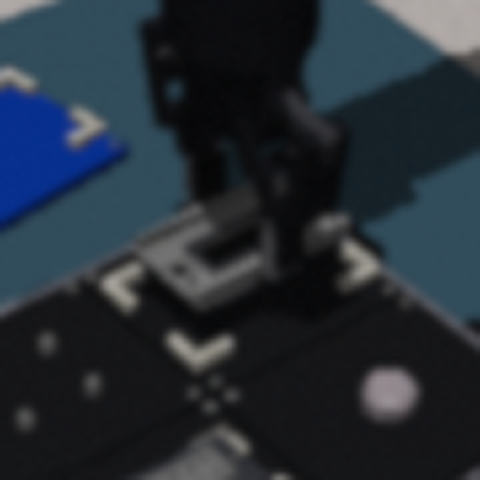

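>>> send_rows(
  steps=[
    [[0, 0, 0, -0.001, -0.001, -0.014, 0.4], [0, 0, 0, 0, 0, -0.009, 0.4], [0, 0, 0, 0, 0, -0.004, 0.4], [0, 0, 0, 0, 0, -0.001, 0.4], [0, 0, 0, 0, 0, 0, 0.4], [0, 0, 0, 0, 0, 0, 0.4]],
  ],
)

```text
time_s: 14.48
position: [468.9, -266.5, 12.7]
ee_rot: [-180.0, 0.1, 1.9]
ft_force: [-2.6, 1.6, 5.9]
width: 0.645
```

>>> send_rows(
  steps=[
    [[0, 0, 0, 0, 0, -0.001, 0.4], [0, 0, 0, 0, 0, 0, 0.4]],
  ],
)

```text
time_s: 14.72
position: [468.9, -266.5, 12.6]
ee_rot: [-180.0, 0.0, 2.0]
ft_force: [-3.3, 2.1, 15.2]
width: 0.648
```

>>> send_rows(
  steps=[
    [[0, 0, 0, 0, 0, 0, 0.82], [0, 0, 0, 0, 0, 0.001, 0.82], [0, 0, 0, 0, 0, 0, 0.82], [0, 0, 0, 0, 0, 0.04, 0.82], [0, 0, 0, 0, 0, 0.05, 0.82]],
  ],
)

```text
time_s: 15.35
position: [468.6, -266.2, 102.2]
ee_rot: [-179.9, 0.2, 2.0]
ft_force: [1.0, -0.1, -0.0]
width: 0.818
```

>>> send_rows(
  steps=[
    [[0, 0, 0, -0.0007, 0.0518, 0, 1], [0, 0, 0, -0.0007, 0.0518, 0, 1], [0, 0, 0, -0.0007, 0.0518, 0, 1], [0, 0, 0, -0.0007, 0.0518, 0, 1], [0, 0, 0, -0.0007, 0.0518, 0, 1], [0, 0, 0, -0.0007, 0.0518, 0, 1], [0, 0, 0, -0.0007, 0.0518, 0, 1], [0, 0, 0, -0.0007, 0.0518, 0, 1], [0, 0, 0, -0.0007, 0.0518, 0, 1], [0, 0, 0, -0.0007, 0.0518, 0, 1], [0, 0, 0, 0, 0, -0.03, 1], [0, 0, 0, 0, 0, 0, 1]],
  ],
)

```text
time_s: 16.85
position: [460.6, 250.9, 70.7]
ee_rot: [179.9, 0.2, 2.0]
ft_force: [0.6, -0.6, 0.0]
width: 0.999
```

```bash
python3 - <<'E'
from h import *
p=cam("top"); s=telemetry.observe(); print(s["position"],s["ee_rot"])
save(p,"n2.png",(265,160,380,280),5)
E
```

```text
[461.62602564 250.3569055   71.75835445] [1.79899510e+02 1.26765710e-01 1.93844202e+00]
```

View pics/n2.png

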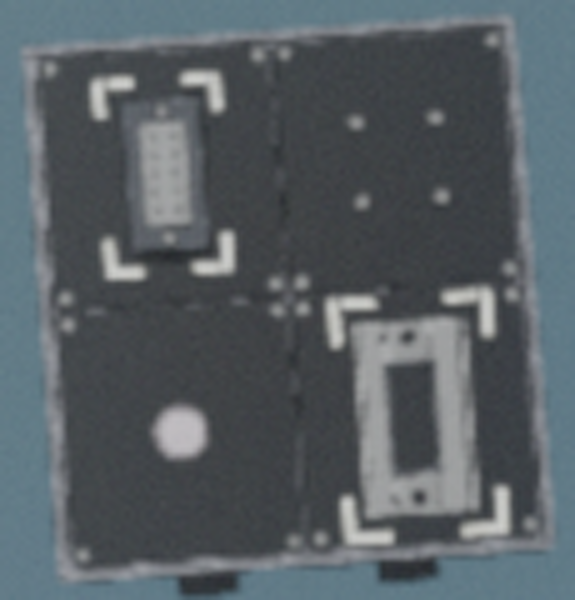

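>>> send_rows(
  steps=[
    [[0, 0, 0, 0.0005, 0.001, -0.04, 1], [0, 0, 0, 0, 0, -0.0215, 1], [0, 0, 0, 0, 0, 0, 1], [0, 0, 0, 0, 0, 0, 0.1], [0, 0, 0, 0, 0, 0, 0.1], [0, 0, 0, 0, 0, 0, 0.1], [0, 0, 0, 0, 0, 0, 0.1], [0, 0, 0, 0, 0, 0, 0.1]],
  ],
  force=35,
)

```text
time_s: 17.9
position: [463.5, 252.7, 12.1]
ee_rot: [-179.9, -0.1, 2.0]
ft_force: [0.1, -0.5, 6.5]
width: 0.374
```

>>> send_rows(
  steps=[
    [[0, 0, 0, 0, 0, 0.02, 0.1], [0, 0, 0, 0, 0, 0.04, 0.1], [0, 0, 0, 0, 0, 0.04, 0.1], [0, 0, 0, 0, 0, 0, 0.1], [0, 0, 0, 0, 0, 0, 0.1]],
  ],
)

```text
time_s: 18.52
position: [462.3, 252.2, 110.6]
ee_rot: [180.0, 0.0, 2.0]
ft_force: [0.5, 0.2, -0.8]
width: 0.371
```

```bash
python3 - <<'E'
from h import *
q,s=grab("g5.png"); far(q,s,2,12,-10,20)
E
```

```text
[462.  251.9 110. ] [1.8e+02 1.0e-01 2.0e+00] 0.369 [ 0.2 -0.  -1.2]
far [-12.   -9.8  -8.4  12.5  17.8  18.7  19.4] z [-8.6 13.5 19.9] 235
```

View pics/g5.png

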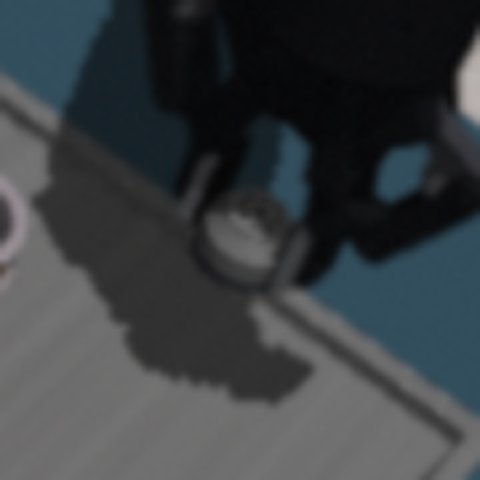

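>>> send_rows(
  steps=[
    [[0, 0, 0, 0.0135, -0.0514, 0, 0.1], [0, 0, 0, 0.0135, -0.0514, 0, 0.1], [0, 0, 0, 0.0135, -0.0514, 0, 0.1], [0, 0, 0, 0.0135, -0.0514, 0, 0.1], [0, 0, 0, 0.0135, -0.0514, 0, 0.1], [0, 0, 0, 0.0135, -0.0514, 0, 0.1], [0, 0, 0, 0.0135, -0.0514, 0, 0.1], [0, 0, 0, 0.0135, -0.0514, 0, 0.1], [0, 0, 0, 0.0135, -0.0514, 0, 0.1], [0, 0, 0, 0.0135, -0.0514, 0, 0.1], [0, 0, 0, 0, 0, -0.03, 0.1], [0, 0, 0, 0, 0, -0.03, 0.1]],
  ],
)

```text
time_s: 20.08
position: [596.7, -262.4, 48.2]
ee_rot: [-179.9, 0.1, 1.8]
ft_force: [0.1, 1.1, -1.1]
width: 0.373
```

>>> send_rows(
  steps=[
    [[0, 0, 0, 0, 0, 0, 0.1], [0, 0, 0, 0, 0, 0, 0.1]],
  ],
)

```text
time_s: 20.32
position: [598.0, -261.7, 50.8]
ee_rot: [-180.0, 0.0, 2.0]
ft_force: [1.1, 0.5, -0.9]
width: 0.371
```

```bash
python3 - <<'E'
from h import *
q,s=grab("g6.png"); far(q,s,2,12,-10,20)
E
```

```text
[ 598.5 -261.8   51.5] [ 1.8e+02 -1.0e-01  2.0e+00] 0.372 [-0.3 -0.9 -0.9]
far [-0.6  0.2  1.1 13.2 17.7 17.9 18. ] z [-8.3  9.7 18.3] 60
```

View pics/g6.png

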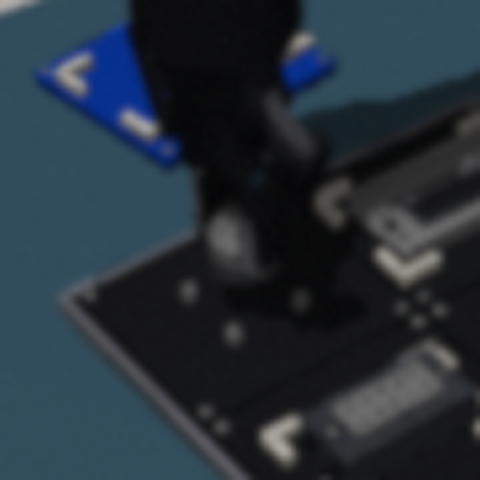

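>>> send_rows(
  steps=[
    [[0, 0, 0, -0.0005, -0.0005, -0.014, 0.1], [0, 0, 0, 0, 0, -0.009, 0.1], [0, 0, 0, 0, 0, -0.004, 0.1], [0, 0, 0, 0, 0, -0.001, 0.1], [0, 0, 0, 0, 0, 0, 0.1], [0, 0, 0, 0, 0, 0, 0.1]],
  ],
)

```text
time_s: 21.12
position: [597.0, -262.0, 23.2]
ee_rot: [-180.0, 0.0, 2.0]
ft_force: [-2.8, 1.5, 4.8]
width: 0.37
```

>>> send_rows(
  steps=[
    [[0, 0, 0, 0, 0, -0.001, 0.1], [0, 0, 0, 0, 0, 0, 0.1]],
  ],
)

```text
time_s: 21.38
position: [597.0, -262.0, 23.1]
ee_rot: [-180.0, 0.0, 2.0]
ft_force: [-4.2, 2.5, 11.2]
width: 0.373
```

>>> send_rows(
  steps=[
    [[0, 0, 0, 0, 0, 0.001, 0.65], [0, 0, 0, 0, 0, 0, 0.65], [0, 0, 0, 0, 0, 0, 0.65], [0, 0, 0, 0, 0, 0.04, 0.65], [0, 0, 0, 0, 0, 0.05, 0.65], [0, 0, 0, 0, 0, 0, 0.65]],
  ],
)

```text
time_s: 22.12
position: [600.6, -263.7, 117.1]
ee_rot: [179.8, -0.5, 1.9]
ft_force: [0.4, -0.0, -0.7]
width: 0.653
```

>>> send_rows(
  steps=[
    [[0, 0, 0, -0.015, 0.0509, 0, 1], [0, 0, 0, -0.015, 0.0509, 0, 1], [0, 0, 0, -0.015, 0.0509, 0, 1], [0, 0, 0, -0.015, 0.0509, 0, 1], [0, 0, 0, -0.015, 0.0509, 0, 1], [0, 0, 0, -0.015, 0.0509, 0, 1], [0, 0, 0, -0.015, 0.0509, 0, 1], [0, 0, 0, -0.015, 0.0509, 0, 1], [0, 0, 0, 0, 0, -0.03, 1], [0, 0, 0, 0, 0, 0, 1], [0, 0, 0, 0, 0, 0, 1]],
  ],
)

```text
time_s: 23.5
position: [477.7, 143.9, 82.9]
ee_rot: [180.0, 0.0, 1.9]
ft_force: [0.2, 0.5, -0.9]
width: 0.999
```

```bash
python3 - <<'E'
from h import *
p=cam("top"); s=telemetry.observe(); print(s["position"],s["ee_rot"])
save(p,"n3.png",(265,160,380,280),5)
E
```

```text
[478.08511679 143.90526148  83.28440122] [ 1.79977158e+02 -4.12970654e-02  1.84327226e+00]
```

View pics/n3.png

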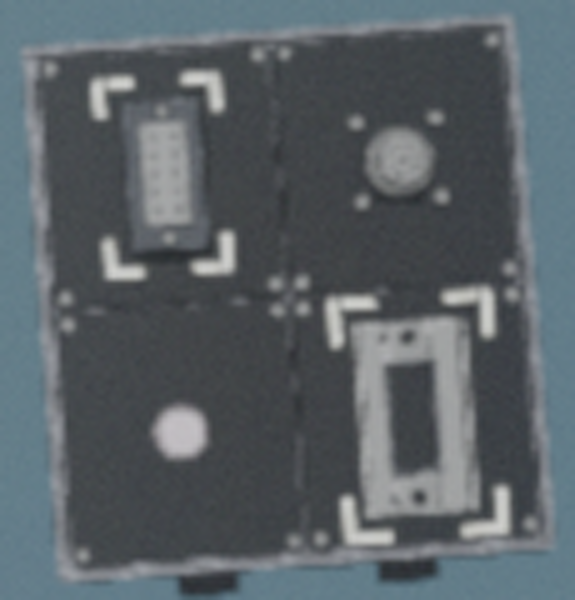

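>>> send_rows(
  steps=[
    [[0, 0, 0, -0.0005, 0.001, -0.04, 1], [0, 0, 0, 0, 0, -0.03, 1], [0, 0, 0, 0, 0, -0.012, 1], [0, 0, 0, 0, 0, 0, 1], [0, 0, 0, 0, 0, 0, 0.5], [0, 0, 0, 0, 0, 0, 0.5], [0, 0, 0, 0, 0, 0, 0.5], [0, 0, 0, 0, 0, 0, 0.5]],
  ],
  force=25,
)

```text
time_s: 24.55
position: [477.8, 146.1, 2.2]
ee_rot: [-180.0, -0.1, 2.0]
ft_force: [-0.4, -0.7, 5.2]
width: 0.673
```

>>> send_rows(
  steps=[
    [[0, 0, 0, 0, 0, 0.02, 0.5], [0, 0, 0, 0, 0, 0.04, 0.5], [0, 0, 0, 0, 0, 0.05, 0.5], [0, 0, 0, 0, 0, 0, 0.5], [0, 0, 0, 0, 0, 0, 0.5]],
  ],
)

```text
time_s: 25.18
position: [476.8, 146.1, 111.2]
ee_rot: [-180.0, -0.0, 2.0]
ft_force: [-0.7, 0.2, -0.3]
width: 0.678
```

```bash
python3 - <<'E'
from h import *
q,s=grab("g7.png"); far(q,s,2,20,-3,34)
E
```

```text
[476.3 145.9 110.5] [1.8e+02 1.0e-01 2.0e+00] 0.674 [-0.1  0.5 -1.5]
far [-23.5 -22.7 -21.8  20.2  29.7  30.2  32.2] z [ 1.9 16.8 32.6] 399
```

View pics/g7.png

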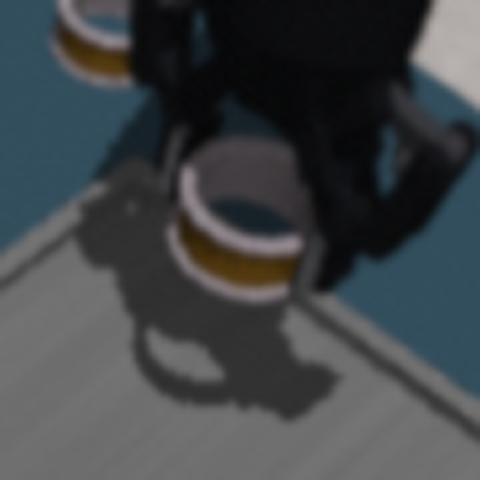

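>>> send_rows(
  steps=[
    [[0, 0, 0, -0.0017, -0.0491, 0, 0.5], [0, 0, 0, -0.0017, -0.0491, 0, 0.5], [0, 0, 0, -0.0017, -0.0491, 0, 0.5], [0, 0, 0, -0.0018, -0.0491, 0, 0.5], [0, 0, 0, -0.0018, -0.0491, 0, 0.5], [0, 0, 0, -0.0018, -0.0491, 0, 0.5], [0, 0, 0, 0, 0, -0.03, 0.5], [0, 0, 0, 0, 0, -0.03, 0.5], [0, 0, 0, 0, 0, 0, 0.5], [0, 0, 0, 0, 0, 0, 0.5]],
  ],
)

```text
time_s: 26.48
position: [466.3, -148.4, 50.8]
ee_rot: [-180.0, 0.0, 2.0]
ft_force: [0.7, 0.1, -0.5]
width: 0.673
```

```bash
python3 - <<'E'
from h import *
q,s=grab("g8.png"); far(q,s,2,20,-3,34)
E
```

```text
[ 466.8 -148.5   51.3] [180.  -0.   2.] 0.677 [ 0.2 -0.4 -1.3]
far [-23.6 -22.3 -19.7  23.4  30.3  31.6  32. ] z [ 0.6 14.2 30.5] 182
```

View pics/g8.png

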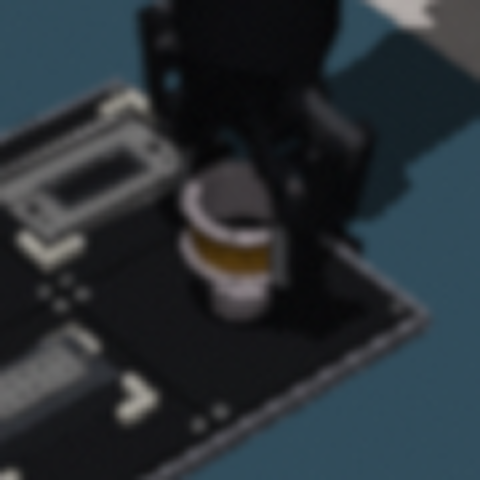

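Spool is level above the boss, so I'll lower it. The clearance is 9 mm.

>>> send_rows(
  steps=[
    [[0, 0, 0, 0, 0, -0.014, 0.5], [0, 0, 0, 0, 0, -0.012, 0.5], [0, 0, 0, 0, 0, -0.007, 0.5], [0, 0, 0, 0, 0, -0.003, 0.5], [0, 0, 0, 0, 0, -0.001, 0.5], [0, 0, 0, 0, 0, 0, 0.5], [0, 0, 0, 0, 0, 0, 0.5]],
  ],
)

```text
time_s: 27.4
position: [466.6, -148.7, 14.1]
ee_rot: [180.0, -0.0, 2.0]
ft_force: [0.6, 0.2, -0.2]
width: 0.679
```

>>> send_rows(
  steps=[
    [[0, 0, 0, 0, 0, -0.001, 0.5], [0, 0, 0, 0, 0, 0, 0.5]],
  ],
)

```text
time_s: 27.65
position: [466.7, -148.7, 13.3]
ee_rot: [180.0, -0.0, 2.0]
ft_force: [-0.3, -0.7, 4.4]
width: 0.676
```

>>> send_rows(
  steps=[
    [[0, 0, 0, 0, 0, 0, 0.85], [0, 0, 0, 0, 0, 0, 0.85], [0, 0, 0, 0, 0, 0, 0.85], [0, 0, 0, 0, 0, 0.04, 0.85], [0, 0, 0, 0, 0, 0.05, 0.85], [0, 0, 0, 0, 0, 0.05, 0.85], [0, 0, 0, 0, 0.05, 0, 0.85], [0, 0, 0, 0, 0.05, 0, 0.85], [0, 0, 0, 0, 0.05, 0, 0.85], [0, 0, 0, 0, 0.05, 0, 0.85], [0, 0, 0, 0, 0.05, 0, 0.85], [0, 0, 0, 0, 0, 0, 0.85]],
  ],
)

```text
time_s: 29.15
position: [466.1, 106.3, 152.8]
ee_rot: [-179.9, -0.0, 2.4]
ft_force: [0.0, -1.0, 0.1]
width: 0.852
```

```bash
python3 - <<'E'
from h import *
p=cam("top"); q=cam("scene"); s=telemetry.observe(); print(np.round(s["position"],1),s["time_s"])
W=cloud(p)
a=cv2.resize(p["pixels"][160:280,265:380,::-1],(400,417),interpolation=cv2.INTER_CUBIC)
b=cv2.resize(q["pixels"][130:255,180:325,::-1],(400,345),interpolation=cv2.INTER_CUBIC); b=np.vstack([b,np.zeros((72,400,3),np.uint8)])
cv2.imwrite("pics/fin.png",np.hstack([a,b]))
for n,X,r,z in [("block 38",(592,-146),10,38),("cap 42",(596,-264),8,42),("spool rim 44",(465,-150),32,44),("clamp plate ",(504,-266.5),8,16)]:
    m=np.hypot(W[...,0]-X[0],W[...,1]-X[1])<r; print(n,np.percentile(W[...,2][m],[10,50,90]).round(1),m.sum())
for t in("syringe_mid","pinbox_mid"):
    for c in(p,q): print(t,[(round(r["p"],2),np.round(r["rect"]).tolist()) for r in nets.recognise(t,c)[:1]])
E
```

```text
[466.1 101.4 152.7] 29.25
block 38 [34.8 37.1 40. ] 54
cap 42 [39.8 41.8 43.5] 33
spool rim 44 [12.  20.9 44.2] 518
clamp plate  [14.1 17.1 19.4] 32
syringe_mid [(0.61, [150.0, 136.0, 196.0, 151.0])]
syringe_mid [(0.74, [187.0, 179.0, 254.0, 222.0])]
pinbox_mid [(0.92, [103.0, 142.0, 134.0, 165.0])]
pinbox_mid [(0.62, [314.0, 370.0, 362.0, 418.0])]
```

View pics/fin.png

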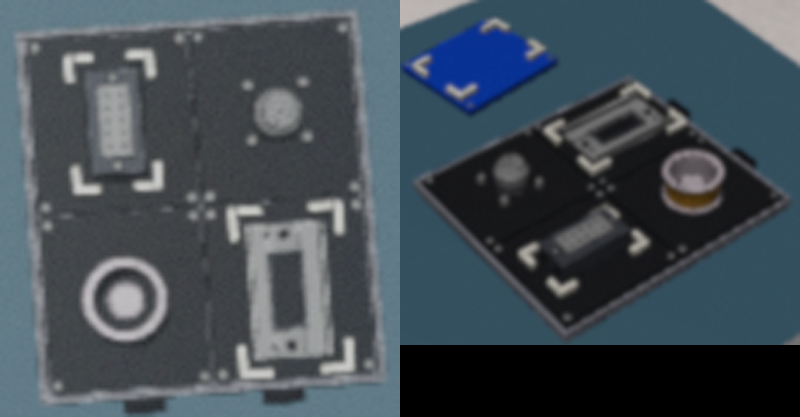

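All four parts are seated at the right heights, and the arm is clear. The scene-camera syringe hit is on the kit tray (cap nest), so it is a false report. The top-camera hit is within 4 px of its first position.

```bash
python3 -c "
from h import *
print(order.job_done())"
```

```text
the job is handed in; nothing more can be done
None
```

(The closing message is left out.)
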